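Put stray sample vials away by height

ROBOT

A 6-joint arm with a two-finger parallel gripper is mounted at the origin on a cart in front of the work surface, level with it; the furniture and walls round the work are solid. World frame = base frame: x ahead of the robot, y to its left, z up, the work surface at z = 0. Lengths are in m, angles in rad, forces in N, time in s.
With the tool pointing down it reaches from about 0.425 to 0.95 m from the base axis. Payload 3.5 kg.
Tool frame: the origin (TCP) lies between the finger pads; the fingertips stand 19 mm ahead of it and the grasp point (between the pads) is the TCP (ctrl.nose_length is the distance from the TCP to the fingertips, in m); z points along the fingers, y is the line along which they close (so a half turn about z gives the same grasp; the last joint's range is limited). The gripper opens to 85 mm and grips with 20 to 120 N. Pads are 22 mm wide; open, the fingers measure 114 mm over their backs; the gripper's body (76 mm by 85 mm) begins 54 mm behind the grasp point. The pads swing forward as they close: fully open they stand 13 mm farther back than shut.
Start: joints at [-1.445, 0.286, 1.577, -0, 1.279, -0.15], TCP at [0.184, -0.649, 0.25] pointing down, gripper open.
Joint ranges: [-2.77, 2.77], [-0.9, 2.22], [0.21, 2.48], [-1.53, 4.67], [0.24, 2.81], [-2.84, 2.84]. Speed limits (rad/s): [2.79, 2.79, 3.14, 3.14, 3.14, 3.14].

INTERFACE

Orientations are given as a unit quaternion [x, y, z, w].
In Python, from plant import ctrl gives the robot as it stands.
- The arm moves only by the tool apply_moves, never from a script. Its argument "series" is a list of rows, each a list of 6 numbers: the shift along the world's x, y, z scaled (see below), then the turn, a rotation vector about the world's x, y, z scaled (see below). A call has 1 to 20 rows; each row is the pose to reach, as a shift and turn from the pose commanded when the call began; what a row does not reach only later rows make up. The controller multiplies each number of a shift by 0.8 m and each number of a turn by 45 degrees. A row lasts 1/8 s, in which the tool goes at most 62.5 mm and 10.7 degrees, less where a joint would pass 70% of its speed; a pose out of reach is approached as far as the arm can. A call with a number of a shift or a turn outside -1 to 1 is refused whole. A call with a gripper value outside its range is refused whole. "jaw" is the opening, from 0 (shut) to 1 (fully open), set as the call begins (left out, the last holds). The fingers move at their own pace and stop on an object; "squeeze" is the grip in N (left out, the last holds). Time passes only in rows, so rows that repeat a pose let the fingers close. It gives the time, the measured TCP pose, the force, the opening and the grip force at its end, in the units of the state.
- ctrl.get_state(): the state, without advancing time (a new reading comes with each control period).
- ctrl.read_camera(name): name is "scene" or "top"; returns the picture (384x512x3 uint8, red, green, blue); there is no depth.
- ctrl.get_calibration(name): a dict with "fx", "fy", "cx", "cy" (pixels), "xyz" and "orientation" of the camera in the world. Camera axes: x right, y up, looking along -z (the intrinsics and any distortion apply to the point x, -y, -z); pixel columns grow to the right and rows downward; lengths in m; the calibration is good to about 2 mm. A picture is of the moment at which its call begins. get_calibration takes no time and is no camera call.
- ctrl.sign_off(): hands the job in; it is judged then, once.
Trained networks look in the newest picture that a camera, given by its name, has taken for a name from the list of things; names that differ only in an ending like _2 or _b are one class to them, and where a whole thing is asked for, a point or a joint stands for the part that bears it (a point fixed in the world has none). Each returns a list of dicts, best first, with "p" (0 to 1); they miss things now and then, are a little off and sometimes report something else, mostly with a low value. They report only what shows in the picture. A call takes as long as a camera call. They do not tell look-alikes from the thing itself.
- ctrl.boxes_of(thing, camera): "xy" ([column, row] as shares, 0 to 1, of the picture: columns of its width, rows of its height, amid what is visible of it).
- ctrl.silhouettes(thing, camera): "pixels" (384x512 bool, what is visible of it) and "xy" ([column, row] as shares, 0 to 1, of the picture: columns of its width, rows of its height, amid what is visible of it).
The state is a dict: "time": time; "qpos": joint angles; "dq": joint speeds; "joint_efforts": joint torques, N m; "eef_pos": TCP position; "tcp_rot": TCP orientation; "contact_force": force on the tool from outside, world axes, zero at the start; "wrist_torque": the same for the moment, N m; "opening": opening from 0.0 (shut) to 1.0 (fully open); "finger_force": force on a finger pad.
Only numpy, scipy, OpenCV 4.12 (cv2) and the standard library are available. Lean on these libraries where they do the work, as an engineer would, in place of code of your own. Each camera call takes 0.05 s, during which the arm holds its last target. There are 200 camera calls.

TASK

Two capped sample vials, one tall and one short, have been left standing on the bench. Put both away in the two-row metal tray, each standing upright in the row that already holds a vial of its own height, and leave the vials already in the tray standing in their rows.

Things in the scene. Friction and masses are not known exactly. Their poses are not given: they have to be found in the camera images.
- tray: fixed aluminium tray, 148 (x) by 200 mm (y), plus end lips. Origin: middle of its underside, on the bench. Floor 4 mm thick; walls 4 mm thick, 14 mm high. Two rows along y, each 68 mm wide: near one centred on x = -36 mm, far one on x = +36. In each a vial stands about y = -58 (robot's right), one 78 mm tall, one 46 mm; which is where varies. y = -30 to +96 is free in both.
- tall_vial: round white plastic vial with grey screw cap, 40 mm diameter, 78 mm high, straight-sided up to 58 mm, cap on the top 14 mm. Origin: centre of its underside, z up along its axis. Stands upright and loose on the bench, about 90 g. To be put away. The flat front of a tall instrument stands behind it, at x = 0.58 m from the robot base, from y = 0.19 m to the right.
- short_vial: round white plastic vial with grey screw cap, 40 mm diameter, 46 mm high, straight-sided up to 26 mm, cap on the top 14 mm. Origin: centre of its underside, z up along its axis. Stands upright and loose on the bench, about 50 g. To be put away. The flat front of a tall instrument stands behind it, at x = 0.58 m from the robot base, from y = 0.19 m to the right.
- tall_ref: round white plastic vial with grey screw cap, 40 mm diameter, 78 mm high, straight-sided up to 58 mm, cap on the top 14 mm. Origin: centre of its underside, z up along its axis. Stands loose in the tray already and marks the row for tall vials; the other row, with a 46 mm vial, is for short ones. Stays there.
Things that resemble listed ones, but are neither listed nor needed, are in the scene too. Leave any blue look-alike of the tall_vial alone.

How it is judged:
At the end, for the whole second after the job is handed in: The loose tall vial stands in the tall vial's row, the short one in the other row; all three are within 14 mm of their row's middle line and 90 mm of the tray's middle along it, on the tray floor (within 6 mm), upright within 10 degrees, at rest (y of tall_vial in the frame of tray between -0.09 and 0.09 m and z of each of tall_vial, short_vial, tall_ref in the frame of tray below 0.01 m and angle between each of tall_vial, short_vial, tall_ref's own z axis and vertical below 0.17 rad and y of short_vial in the frame of tray between -0.09 and 0.09 m and y of tall_ref in the frame of tray between -0.09 and 0.09 m and ((x of tall_vial in the frame of tray between 0.022 and 0.05 m and x of tall_ref in the frame of tray between 0.022 and 0.05 m and x of short_vial in the frame of tray between -0.05 and -0.022 m) or (x of tall_vial in the frame of tray between -0.05 and -0.022 m and x of tall_ref in the frame of tray between -0.05 and -0.022 m and x of short_vial in the frame of tray between 0.022 and 0.05 m)) and linear speed of each of tall_vial, short_vial, tall_ref below 0.02 m/s); the robot touches nothing.
It also fails if it takes over 61 s, if anything falls off the work surface, if the arm or the gripper's body presses on something with over 40 N, if the wrist force passes 120 N, or if a joint passes its speed limit or range.

## Working session

There is one attempt and no reset: what is moved stays moved. The work goes in short steps, Python scripts to look and compute and a tool call to move; the robot and the scene stay as the last step left them, time stands still between calls to the robot, and variables do not carry over. Pictures are saved under pics/ and viewed, at most 10 in all, crops included, and the job is handed in when it is done.

Besides the shell and the picture viewer there is one more tool, called after ">>>" as name(argument=value, ...) on one line, values as JSON. apply_moves: Moves the arm, as the interface text tells. Shifts and turns lie within -1 to 1; 1 stands for 0.8 m of shift or 45 degrees of turn. Its arguments: {"type":"object","properties":{"series":{"type":"array"},"jaw":{"type":"number"},"squeeze":{"type":"number"}},"required":["series"]}

```bash
mkdir -p pics; cat > h.py <<'E'
import numpy as np, cv2
from scipy.spatial.transform import Rotation as R
from plant import ctrl
def ray(cam,u,v):
    c=ctrl.get_calibration(cam); d=np.array([(u-c["cx"])/c["fx"],-(v-c["cy"])/c["fy"],-1])
    return np.array(c["xyz"]),R.from_quat(c["orientation"]).apply(d)
def at(cam,u,v,z):
    o,d=ray(cam,u,v); return o+d*(z-o[2])/d[2]
def proj(cam,p):
    c=ctrl.get_calibration(cam); q=R.from_quat(c["orientation"]).inv().apply(np.array(p)-c["xyz"])
    return c["cx"]+c["fx"]*q[0]/-q[2], c["cy"]-c["fy"]*q[1]/-q[2]
def snap(cam,f):
    im=ctrl.read_camera(cam); cv2.imwrite("pics/"+f,im[:,:,::-1]); return im
E
python3 - <<'E'
from h import *
a=snap("scene","s0.png");b=snap("top","t0.png")
cv2.imwrite("pics/both.png",cv2.resize(np.vstack([a,b])[:,:,::-1],None,fx=.78,fy=.78))
for c in("scene","top"):
    print(c,ctrl.get_calibration(c))
    for n in("tall_vial","short_vial","tray"):
        print(n,[(round(r["p"],2),(np.array(r["xy"])*[512,384]).round(1)) for r in ctrl.boxes_of(n,c)])
print(ctrl.get_state())
E
```

```text
scene {'fx': 427.0297335485292, 'fy': 427.0297335485292, 'cx': 250.5263765836872, 'cy': 188.32746315011292, 'xyz': array([-0.59303688, -0.76554428,  0.86131638]), 'orientation': array([ 0.40361922, -0.24132309, -0.4690913 ,  0.74753464])}
tall_vial [(0.86, array([265.3, 204.1])), (0.85, array([390.6, 241.1])), (0.72, array([248.5, 184.9]))]
short_vial [(0.53, array([193.5, 189.2]))]
tray [(0.5, array([156.7, 166.2]))]
top {'fx': 405.3280553953148, 'fy': 405.3280553953148, 'cx': 254.780800292123, 'cy': 184.49452732985299, 'xyz': array([-0.18556744, -0.09195448,  1.65925758]), 'orientation': array([-0.13067231,  0.14972089,  0.74445174, -0.63741666])}
tall_vial [(0.68, array([185.4, 206.8])), (0.55, array([373.8, 180.8]))]
short_vial []
tray [(0.8, array([139.8, 203.9]))]
{'time': 0.4, 'qpos': array([-1.44502089e+00,  2.86429004e-01,  1.57692556e+00,  2.82235020e-05,
        1.27861611e+00, -1.49994575e-01]), 'dq': array([-7.89098715e-04, -2.29182270e-03, -1.07078440e-03,  2.16480993e-04,
        7.53849061e-05, -5.78012041e-05]), 'joint_efforts': array([-4.74512199e-04, -4.05291653e+01, -2.92355293e+01, -1.57284421e-04,
        2.07277219e-03, -7.22231789e-06]), 'eef_pos': array([ 0.18381873, -0.64937666,  0.25011647]), 'tcp_rot': array([ 9.90509455e-01,  1.37444474e-01,  1.58006771e-05, -1.88832020e-04]), 'contact_force': array([ 0.28353856, -0.03340001, -0.49363456]), 'wrist_torque': array([-0.02409568, -0.03329434, -0.02647975]), 'finger_force': 0.0, 'opening': 0.9980161679526749}
```

View pics/both.png

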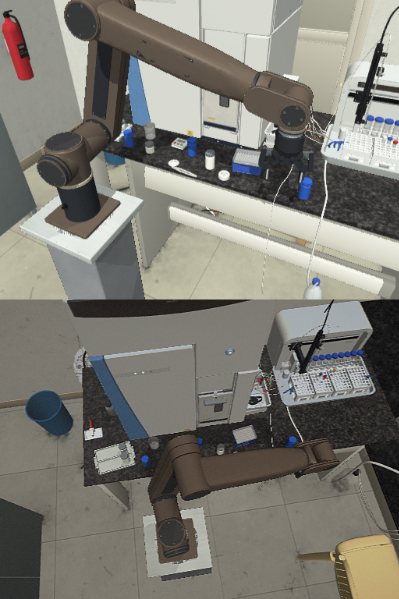

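The picture shows the bench with the tray at the left (top camera about 148,585 in the stacked image), and several vials, some of them blue. I need an enlarged crop.

```bash
python3 - <<'E'
import cv2,numpy as np
a=cv2.imread("pics/s0.png")[145:265,140:410];b=cv2.imread("pics/t0.png")[155:245,100:400]
a=cv2.resize(a,(675,300),interpolation=3);b=cv2.resize(b,(800,240),interpolation=3)
c=np.zeros((545,800,3),np.uint8);c[:300,:675]=a;c[305:]=b
cv2.imwrite("pics/crop0.png",c)
E
```

```text
(no output)
```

View pics/crop0.png

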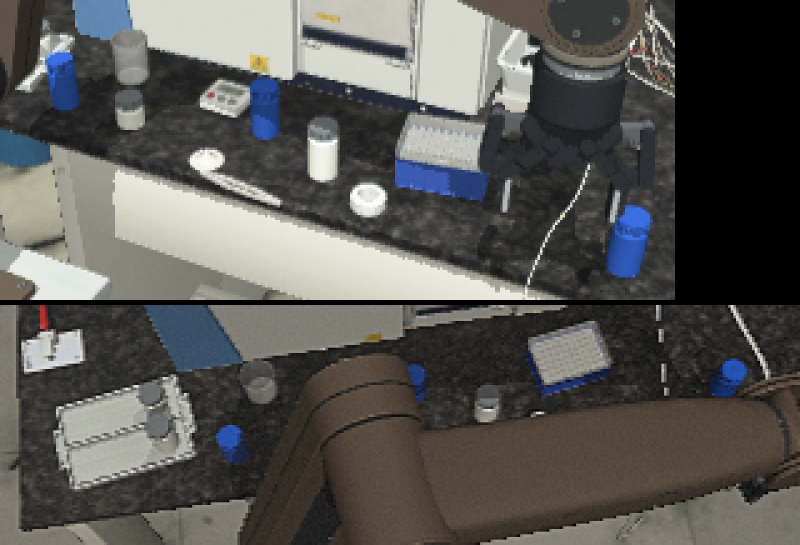

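```bash
python3 - <<'E'
from h import *
for n,c,u,v,z in[("tall","scene",269.2,195.4,.078),("tall","top",282.6,187.3,.078),("tallbase","scene",269,214.5,0),
 ("short","scene",192,183.4,.046),("shortbase","scene",192.3,194.5,0),
 ("nearref78","top",100+158*.375,155+(422-305)*.375,.078),("nearref46","top",100+158*.375,155+(422-305)*.375,.046),
 ("farref78","top",100+151*.375,155+(388-305)*.375,.078),("farref46","top",100+151*.375,155+(388-305)*.375,.046)]:
    print(n,c,at(c,u,v,z).round(3))
for u,v in[(56,406),(178,376),(196,458),(72,488)]: print(at("top",100+u*.375,155+(v-305)*.375,.016).round(3))
ctrl.read_camera("top")
for r in ctrl.silhouettes("tray","top")[:1]:
    m=r["pixels"].astype(np.uint8); ys,xs=np.nonzero(m)
    P=np.array([at("top",x,y,.014)[:2] for x,y in zip(xs,ys)],np.float32)
    print(r["p"],len(xs),cv2.minAreaRect(P))
E
```

```text
tall scene [ 0.434 -0.308  0.078]
tall top [ 0.445 -0.303  0.078]
tallbase scene [ 0.435 -0.308 -0.   ]
short scene [ 0.43  -0.015  0.046]
shortbase scene [ 0.427 -0.013  0.   ]
nearref78 top [0.473 0.216 0.078]
nearref46 top [0.487 0.222 0.046]
farref78 top [0.533 0.223 0.078]
farref46 top [0.548 0.229 0.046]
[0.553 0.391 0.016]
[0.576 0.19  0.016]
[0.428 0.171 0.016]
[0.408 0.37  0.016]
0.83 1245 ((0.49305588006973267, 0.2835763692855835), (0.14697590470314026, 0.21549440920352936), 8.558388710021973)
```

```bash
cat >> h.py <<'E'
from scipy.optimize import minimize
def cylmask(cam,x,y,h,z0=0,r=.02,s=8):
    t=np.linspace(0,2*np.pi,40)
    P=[proj(cam,(x+r*np.cos(a),y+r*np.sin(a),z)) for a in t for z in(z0,z0+h-.018)]+[proj(cam,(x+.9*r*np.cos(a),y+.9*r*np.sin(a),z0+h)) for a in t]
    hull=cv2.convexHull((np.array(P,np.float32)*s).astype(np.int32)).astype(float)/s
    m=np.zeros((384,512),np.uint8); cv2.fillConvexPoly(m,(hull*256).astype(np.int32),255,cv2.LINE_AA,8); return m/255.
def fit(cam,m,x,y,h,z0=0):
    m=m.astype(float); best=None
    f=lambda p:-(np.minimum(m,cylmask(cam,*p,h,z0)).sum()/np.maximum(m,cylmask(cam,*p,h,z0)).sum())
    r=minimize(f,[x,y],method="Nelder-Mead",options=dict(initial_simplex=[[x,y],[x+.015,y],[x,y+.015]],xatol=2e-4))
    return r.x.round(4),round(-r.fun,2)
E
python3 - <<'E'
from h import *
for c in("scene","top"):
    ctrl.read_camera(c)
    for n,h in(("tall_vial",.078),("short_vial",.046)):
        for r in ctrl.silhouettes(n,c):
            u,v=np.array(r["xy"])*[512,384]; g=at(c,u,v,h/2)
            print(c,n,round(r["p"],2),(round(u),round(v)),r["pixels"].sum(),[fit(c,r["pixels"],*g[:2],k,z) for k,z in((h,0),(.078,.004),(.046,.004))])
for n,u,v in(("blueA",62,104),("beaker",132,78),("timer",225,105),("blueB",265,132),("ring",368,212),("paper",205,165),("rack",395,185)): print(n,at("scene",140+u/2.5,145+v/2.5,0).round(3))
E
```

```text
Traceback (most recent call last):
  File "h.py", line 23, in fit
    r=minimize(f,[x,y],method="Nelder-Mead",options=dict(initial_simplex=[[x,y],[x+.015,y],[x,y+.015]],xatol=2e-4))
  File "h.py", line 22, in <lambda>
    f=lambda p:-(np.minimum(m,cylmask(cam,*p,h,z0)).sum()/np.maximum(m,cylmask(cam,*p,h,z0)).sum())
                                                                       ~~~~~~~^^^^^^^^^^^^^
  File "h.py", line 17, in cylmask
    P=[proj(cam,(x+r*np.cos(a),y+r*np.sin(a),z)) for a in t for z in(z0,z0+h-.018)]+[proj(cam,(x+.9*r*np.cos(a),y+.9*r*np.sin(a),z0+h)) for a in t]
       ~~~~^^^^^^^^^^^^^^^^^^^^^^^^^^^^^^^^^^^^^
  File "h.py", line 10, in proj
    c=ctrl.get_calibration(cam); q=R.from_quat(c["orientation"]).inv().apply(np.array(p)-c["xyz"])
ValueError: time passes only in moves, steps and waits
```

>>> apply_moves(series=[[0.1,0.1,0,0,0,-0.1],[0.2,0.25,0,0,0,-0.25],[0.3,0.38,0,0,0,-0.35],[0.3125,0.43,-0.03,0,0,-0.35],[0.3125,0.43,-0.06,0,0,-0.35],[0.3125,0.43,-0.06,0,0,-0.35],[0.3125,0.43,-0.06,0,0,-0.35],[0.3125,0.43,-0.06,0,0,-0.35]], jaw=1, squeeze=40)

```text
time: 1.6
eef_pos: [0.4347, -0.302, 0.2011]
tcp_rot: [1.0, 0.003, -0.001, -0.001]
contact_force: [-0.2, -0.2, 0.1]
opening: 0.999
finger_force: 0.0
```

That move ran while the script was still going, which the rules forbid and which caused the error. From here I run them one at a time. Next I redo the fits with the arm where it is now.

```bash
sed -i 's/^from plant import ctrl/from plant import ctrl\nCAL={c:ctrl.get_calibration(c) for c in("scene","top")}/; s/c=ctrl.get_calibration(cam)/c=CAL[cam]/' h.py
python3 - <<'E'
from h import *
ims={}
for c in("scene","top"):
    ims[c]=snap(c,c+"1.png")
    for n,h in(("tall_vial",.078),("short_vial",.046)):
        for r in ctrl.silhouettes(n,c):
            u,v=np.array(r["xy"])*[512,384]; g=at(c,u,v,h/2)
            if r["p"]>.3 and r["pixels"].sum(): print(c,n,round(r["p"],2),(round(u),round(v)),r["pixels"].sum(),[fit(c,r["pixels"],*g[:2],k,z) for k,z in((h,0),(.078,.004),(.046,.004))])
for n,u,v in(("blueA",62,104),("beaker",132,78),("timer",225,105),("blueB",265,132),("ring",368,212),("paper",205,165),("rack",395,185)): print(n,at("scene",140+u/2.5,145+v/2.5,0).round(3))
a=cv2.resize(ims["scene"][145:265,140:410],(675,300),interpolation=2);b=cv2.resize(ims["top"][155:245,100:370],(800,266),interpolation=2)
c=np.zeros((571,800,3),np.uint8);c[:300,:675]=a;c[305:]=b
cv2.imwrite("pics/crop1.png",c[:,:,::-1])
E
```

```text
scene tall_vial 0.96 (389, 241) 381 [(array([ 0.4244, -0.6979]), np.float64(0.85)), (array([ 0.4198, -0.6992]), np.float64(0.85)), (array([ 0.4409, -0.698 ]), np.float64(0.71))]
scene tall_vial 0.73 (163, 177) 222 [(array([0.4355, 0.1073]), np.float64(0.76)), (array([0.4304, 0.1049]), np.float64(0.75)), (array([0.435 , 0.1083]), np.float64(0.7))]
scene tall_vial 0.68 (269, 205) 260 [(array([ 0.4438, -0.3027]), np.float64(0.76)), (array([ 0.4402, -0.3035]), np.float64(0.76)), (array([ 0.4657, -0.2924]), np.float64(0.75))]
scene tall_vial 0.5 (246, 189) 245 [(array([ 0.4934, -0.1911]), np.float64(0.79)), (array([ 0.489 , -0.1945]), np.float64(0.78)), (array([ 0.4954, -0.1916]), np.float64(0.71))]
scene short_vial 0.7 (191, 191) 141 [(array([ 0.4337, -0.0066]), np.float64(0.69)), (array([ 0.4303, -0.0129]), np.float64(0.46)), (array([ 0.4297, -0.013 ]), np.float64(0.68))]
top tall_vial 0.64 (188, 207) 93 [(array([0.4387, 0.1108]), np.float64(0.61)), (array([0.4376, 0.1106]), np.float64(0.61)), (array([0.447 , 0.1146]), np.float64(0.77))]
top tall_vial 0.58 (283, 191) 114 [(array([ 0.4449, -0.3028]), np.float64(0.77)), (array([ 0.4431, -0.3027]), np.float64(0.77)), (array([ 0.4491, -0.3049]), np.float64(0.86))]
blueA [0.427 0.107 0.   ]
beaker [0.531 0.052 0.   ]
timer [ 0.525 -0.112  0.   ]
blueB [ 0.489 -0.195  0.   ]
ring [ 0.387 -0.392 -0.   ]
paper [ 0.386 -0.157  0.   ]
rack [ 0.453 -0.403 -0.   ]
```

View pics/crop1.png

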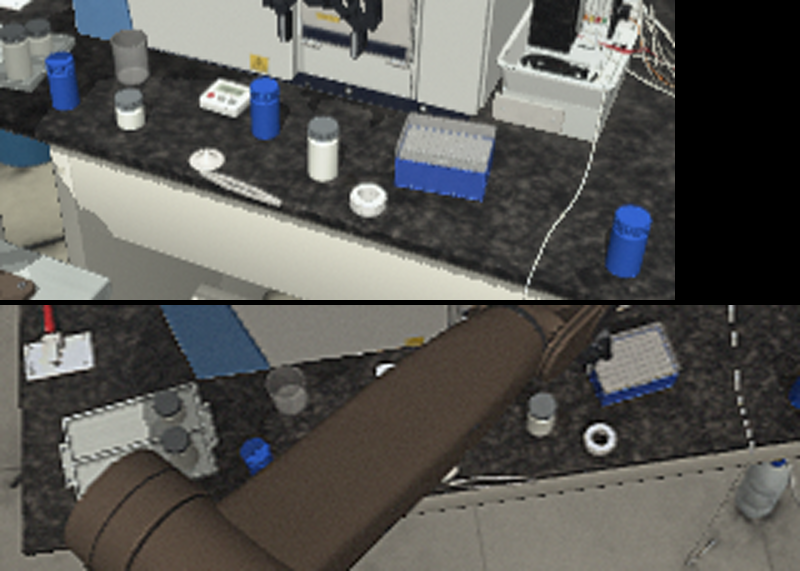

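The candidates for the tall vial are blue at scene (163,177), (246,189) and (390,241), and white with a grey cap at (269,205). The white one fits. Both cameras put it at about (0.443, -0.303). The short vial is at scene (191,190).

>>> apply_moves(series=[[0.01,0.003,-0.06,0,0,0],[0.01,0.003,-0.12,0,0,0],[0.01,0.003,-0.17,0,0,0],[0.01,0.003,-0.2,0,0,0],[0.01,0.003,-0.2,0,0,0]])

```text
time: 2.52
eef_pos: [0.4402, -0.303, 0.0404]
tcp_rot: [1.0, -0.0, -0.002, -0.002]
contact_force: [0.1, -0.2, -0.1]
opening: 1.001
finger_force: 0.0
```

>>> apply_moves(series=[[0,0,0,0,0,0],[0,0,0,0,0,0],[0,0,0,0,0,0],[0,0,0,0,0,0],[0,0,0,0,0,0],[0,0,0,0,0,0]], jaw=0, squeeze=40)

```text
time: 3.28
eef_pos: [0.4428, -0.304, 0.0441]
tcp_rot: [1.0, 0.001, 0.001, 0.001]
contact_force: [-1.0, -0.1, 5.6]
opening: 0.462
finger_force: 40.9
```

>>> apply_moves(series=[[0,0,0.06,0,0,0],[0,0,0.13,0,0,0],[0,0,0.2,0,0,0],[0,0,0.2,0,0,0],[0,0,0.2,0,0,0]])

```text
time: 3.9
eef_pos: [0.4413, -0.3024, 0.2013]
tcp_rot: [1.0, 0.001, -0.001, -0.001]
contact_force: [-0.6, 1.1, -1.5]
opening: 0.458
finger_force: 40.9
```

```bash
python3 - <<'E'
from h import *
s=snap("scene","s2.png");t=snap("top","t2.png")
a=cv2.resize(s[130:220,100:220],(720,540),interpolation=2)[:, :400];b=cv2.resize(t[170:240,105:185],(400,350),interpolation=2)
c=np.zeros((540,800,3),np.uint8);c[:,:400]=a;c[:350,400:]=b
cv2.imwrite("pics/crop2.png",c[:,:,::-1])
E
```

```text
(no output)
```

View pics/crop2.png

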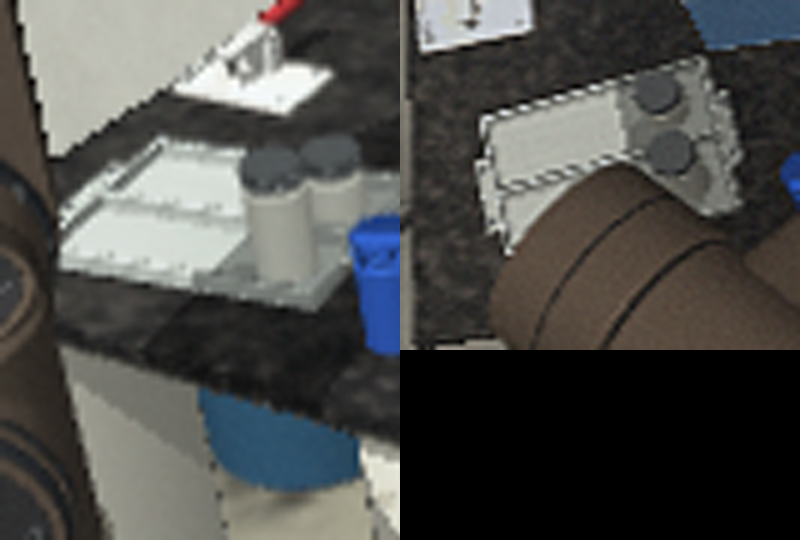

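The scene crop shows the near-row vial cap at crop (273,162) and the far one at (330,150). In the top crop they are at (672,150) and (656,88). I triangulate their heights and the tray corners.

```bash
python3 - <<'E'
from h import *
S=lambda u,v:("scene",100+u/6,130+v/6); T=lambda u,v:("top",105+(u-400)/5,170+v/5)
def tri(a,b):
    o1,d1=ray(*a);o2,d2=ray(*b); d1/=np.linalg.norm(d1);d2/=np.linalg.norm(d2)
    s,t=np.linalg.lstsq(np.c_[d1,-d2],o2-o1,rcond=None)[0]; p,q=o1+s*d1,o2+t*d2; return ((p+q)/2).round(3),round(np.linalg.norm(p-q),4)
for n,a,b in(("near",S(273,160),T(672,148)),("far",S(330,148),T(656,88))):
    print(n,tri(a,b),*[at(*x,h+.004).round(3) for x in(a,b) for h in(.078,.046)])
for n,p in(("farleft",T(485,118)),("farright",T(703,58)),("nearright",T(738,212)),("S farleft",S(160,138)),("S nearright",S(320,303)),("S nearleft",S(60,262))): print(n,at(*p,.014).round(3))
for cam,cz in(("top",0),):
    for r in ctrl.silhouettes("tray","top")[:1]: pass
m=None
ctrl.read_camera("scene")
for n in("tall_ref","tray"):
    for c in("scene","top"):
        print(n,c,[(round(r["p"],2),(np.array(r["xy"])*[512,384]).round()) for r in ctrl.silhouettes(n,c)][:5])
E
```

```text
near (array([0.471, 0.215, 0.077]), np.float64(0.0015)) [0.465 0.209 0.082] [0.509 0.249 0.05 ] [0.468 0.214 0.082] [0.482 0.221 0.05 ]
far (array([0.542, 0.231, 0.045]), np.float64(0.0026)) [0.493 0.186 0.082] [0.537 0.225 0.05 ] [0.525 0.224 0.082] [0.539 0.231 0.05 ]
farleft [0.55  0.387 0.014]
farright [0.578 0.195 0.014]
nearright [0.429 0.175 0.014]
S farleft [0.55  0.384 0.014]
S nearright [0.426 0.156 0.014]
S nearleft [0.396 0.335 0.014]
tall_ref scene [(0.66, array([148., 164.]))]
tall_ref top [(0.48, array([162., 205.]))]
tray scene [(0.61, array([129., 167.]))]
tray top [(0.66, array([137., 201.]))]
```

The near row holds the tall reference (its cap triangulates to 77–82 mm) and the far row the short one. The tray centre is about (0.4935, 0.281) with a yaw of about 7.5°. I'll carry the tall vial to local (-36, +60), which is about (0.450, 0.336).

>>> apply_moves(series=[[0.01,0.05,0,0,0,0],[0.02,0.11,0,0,0,0.02],[0.025,0.17,0,0,0,0.04],[0.03,0.24,0,0,0,0.06],[0.03,0.31,0,0,0,0.08],[0.03,0.38,0,0,0,0.1],[0.03,0.45,0,0,0,0.12],[0.025,0.52,0,0,0,0.14],[0.02,0.59,0,0,0,0.167],[0.02,0.66,0,0,0,0.167],[0.015,0.72,0,0,0,0.167],[0.01,0.77,0,0,0,0.167],[0.01,0.8,0,0,0,0.167],[0.01,0.8,0,0,0,0.167],[0.01,0.8,0,0,0,0.167]])

```text
time: 6.18
eef_pos: [0.4497, 0.3364, 0.2019]
tcp_rot: [0.998, 0.066, -0.0, 0.0]
contact_force: [0.4, -0.3, -0.9]
opening: 0.458
finger_force: 40.9
```

```bash
python3 - <<'E'
from h import *
s=snap("scene","s3.png");t=snap("top","t3.png")
a=cv2.resize(s[100:220,80:220],(560,480),interpolation=2)
cv2.imwrite("pics/crop3.png",np.hstack([a,cv2.resize(t[160:260,110:160],(240,480),interpolation=2)])[:,:,::-1])
st=ctrl.get_state();print(st["eef_pos"],st["qpos"])
print(R.from_quat(st["tcp_rot"]).as_matrix().round(3))
E
```

```text
[0.4499439  0.33597782 0.2021343 ] [ 4.60830308e-01  8.30999760e-02  1.90203586e+00 -2.68515481e-04
  1.15697839e+00  1.90079821e+00]
[[ 0.991  0.131 -0.   ]
 [ 0.131 -0.991 -0.   ]
 [-0.     0.    -1.   ]]
```

View pics/crop3.png

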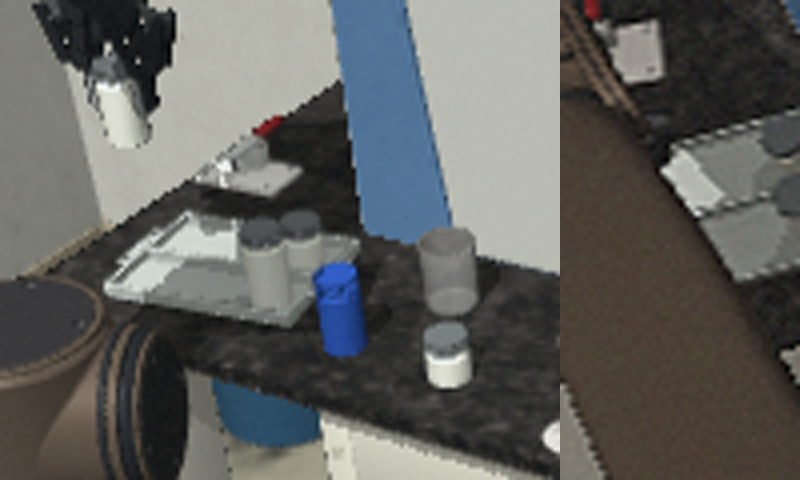

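The whole tray shows in the scene view now: near edge from crop (105,290) to (295,325), far-left corner at (190,212). The held vial is at crop (105,75) to (130,140). I check its tilt and the tray pose.

```bash
python3 - <<'E'
from h import *
e=np.array([.45,.336,.202])
print([((np.array(proj("scene",e+[0,0,d]))-[80,100])*4).round(1) for d in(.036,-.042)])
for u,v,z in((105,293,0),(295,327,0),(105,285,.014),(190,212,.014),(360,240,.014)): print((u,v),at("scene",80+u/4,100+v/4,z).round(3))
c,s=np.cos(.131),np.sin(.131)
for x,y,z in((-.074,-.1,0),(-.074,.1,0),(.074,.1,.014),(0,.1,.014),(.074,-.1,.014),(-.036,-.058,.082),(.036,-.058,.05)):
    p=[.4935+c*x-s*y,.281+s*x+c*y,z]; print((x,y,z),((np.array(proj("scene",p))-[80,100])*4).round())
E
```

```text
[array([110.4,  53.9]), array([127.7, 132.2])]
(105, 293) [0.409 0.369 0.   ]
(295, 327) [0.437 0.164 0.   ]
(105, 285) [0.404 0.361 0.014]
(190, 212) [0.551 0.381 0.014]
(360, 240) [0.577 0.187 0.014]
(-0.074, -0.1, 0) [285. 327.]
(-0.074, 0.1, 0) [103. 293.]
(0.074, 0.1, 0.014) [184. 209.]
(0, 0.1, 0.014) [143. 244.]
(0.074, -0.1, 0.014) [358. 238.]
(-0.036, -0.058, 0.082) [253. 224.]
(0.036, -0.058, 0.05) [297. 218.]
```

>>> apply_moves(series=[[0,0,-0.06,0,0,0],[0,0,-0.12,0,0,0],[0,0,-0.16,0,0,0],[0,0,-0.18,0,0,0],[0,0,-0.188,0,0,0],[0,0,-0.188,0,0,0],[0,0,-0.188,0,0,0]])

```text
time: 7.15
eef_pos: [0.4509, 0.3374, 0.0535]
tcp_rot: [0.998, 0.066, 0.001, -0.001]
contact_force: [0.7, -0.3, -0.8]
opening: 0.458
finger_force: 40.9
```

>>> apply_moves(series=[[0,0,-0.003,0,0,0],[0,0,-0.006,0,0,0],[0,0,-0.006,0,0,0]])

```text
time: 7.52
eef_pos: [0.4502, 0.3372, 0.0481]
tcp_rot: [0.998, 0.066, 0.0, -0.0]
contact_force: [-2.5, -0.7, 5.6]
opening: 0.457
finger_force: 41.3
```

The vial is on the tray floor, so I release and retreat.

>>> apply_moves(series=[[0,0,0,0,0,0],[0,0,0,0,0,0],[0,0,0,0,0,0],[0,0,0,0,0,0]], jaw=0.8)

```text
time: 8.02
eef_pos: [0.4498, 0.3369, 0.0469]
tcp_rot: [0.998, 0.066, -0.0, 0.0]
contact_force: [-0.2, -0.8, -0.1]
opening: 0.8
finger_force: 0.0
```

>>> apply_moves(series=[[0,0,0.03,0,0,0],[0,0,0.09,0,0,0],[0,0,0.15,0,0,0],[0,0,0.19,0,0,0],[0,-0.06,0.19,0,0,0],[0.02,-0.12,0.19,0,0,-0.08],[0.02,-0.19,0.19,0,0,-0.167],[0.02,-0.26,0.19,0,0,-0.167],[0.01,-0.32,0.19,0,0,-0.167],[0.01,-0.32,0.19,0,0,-0.167],[0.01,-0.32,0.19,0,0,-0.167]], jaw=1)

```text
time: 9.4
eef_pos: [0.4579, 0.0811, 0.1992]
tcp_rot: [1.0, 0.0, 0.0, -0.0]
contact_force: [-0.9, 0.5, 0.1]
opening: 1.002
finger_force: 0.0
```

```bash
python3 - <<'E'
from h import *
s=snap("scene","s4.png");t=snap("top","t4.png")
a=cv2.resize(s[130:220,80:220],(800,514),interpolation=2)
cv2.imwrite("pics/crop4.png",a[:,:,::-1])
for c in("scene","top"):
    if c=="top": ctrl.read_camera(c)
    for r in ctrl.silhouettes("short_vial",c):
        u,v=np.array(r["xy"])*[512,384]; g=at(c,u,v,.023)
        if r["pixels"].sum(): print(c,round(r["p"],2),(round(u),round(v)),fit(c,r["pixels"],*g[:2],.046))
E
```

```text
scene 0.46 (190, 192) (array([ 0.4287, -0.0137]), np.float64(0.73))
top 0.57 (212, 205) (array([ 0.4358, -0.0042]), np.float64(0.87))
```

View pics/crop4.png

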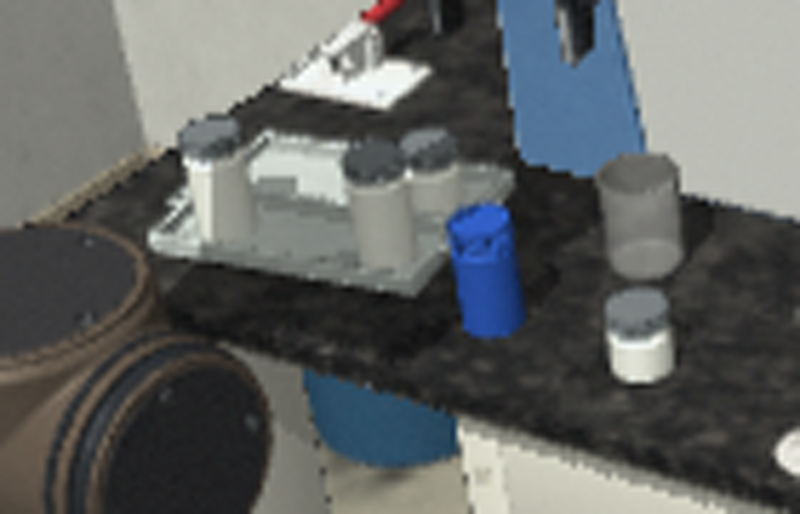

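The tall vial now stands upright in the near row at crop (215,180), and both references are undisturbed. The short vial spans crop columns 605–676 and rows 287–384. I check the candidate positions against that.

```bash
python3 - <<'E'
from h import *
for x,y in((.4287,-.0137),(.4358,-.0042),(.432,-.01),(.436,-.01)):
    ys,xs=np.nonzero(cylmask("scene",x,y,.046)>.5); print((x,y),[round((k-o)*5.714) for k,o in((xs.min(),80),(xs.max()+1,80),(ys.min(),130),(ys.max()+1,130))])
im=cv2.imread("pics/t4.png")[195:217,200:224]; cv2.imwrite("pics/tc.png",cv2.resize(im,(480,440),interpolation=0))
for x,y in((.4287,-.0137),(.4358,-.0042),(.432,-.01)): print([(np.array(proj("top",(x,y,z)))-[200,195])*20 for z in(.046,0)])
E
```

```text
(0.4287, -0.0137) [606, 686, 286, 394]
(0.4358, -0.0042) [600, 674, 280, 383]
(0.432, -0.01) [606, 680, 286, 389]
(0.436, -0.01) [606, 686, 280, 383]
[array([314.70504145, 170.13552561]), array([334.27869181, 243.4861321 ])]
[array([266.34173778, 145.58889226]), array([287.0533291 , 219.43786173])]
[array([295.56355559, 158.22908527]), array([315.58574154, 231.82176002])]
```

View pics/tc.png

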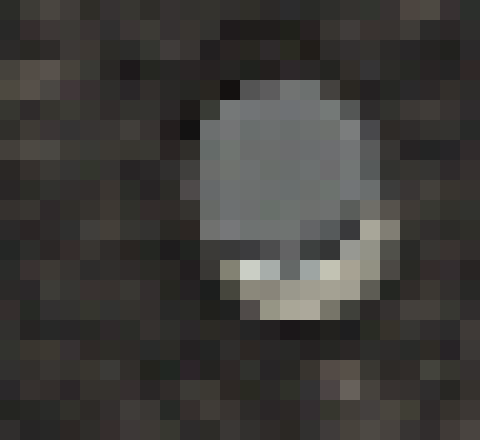

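The top view has the cap centre at crop (285,155), so the short vial is at about (0.434, -0.008).

>>> apply_moves(series=[[-0.01,-0.06,0,0,0,0],[-0.03,-0.111,0,0,0,0],[-0.03,-0.111,-0.06,0,0,0],[-0.03,-0.111,-0.12,0,0,0],[-0.03,-0.111,-0.12,0,0,0],[-0.03,-0.111,-0.12,0,0,0]])

```text
time: 10.4
eef_pos: [0.435, -0.0077, 0.1046]
tcp_rot: [1.0, 0.001, 0.001, 0.0]
contact_force: [0.2, -0.6, 0.4]
opening: 0.999
finger_force: 0.0
```

>>> apply_moves(series=[[0,0,-0.05,0,0,0],[0,0,-0.08,0,0,0],[0,0,-0.098,0,0,0],[0,0,-0.098,0,0,0],[0,0,-0.098,0,0,0]])

```text
time: 11.02
eef_pos: [0.4352, -0.0081, 0.0262]
tcp_rot: [1.0, 0.001, 0.001, 0.0]
contact_force: [0.4, 0.1, 0.0]
opening: 1.0
finger_force: 0.0
```

>>> apply_moves(series=[[0,0,0,0,0,0],[0,0,0,0,0,0],[0,0,0,0,0,0],[0,0,0,0,0,0],[0,0,0,0,0,0],[0,0,0,0,0,0]], jaw=0, squeeze=40)

```text
time: 11.78
eef_pos: [0.4344, -0.008, 0.0254]
tcp_rot: [1.0, 0.0, 0.0, 0.0]
contact_force: [-1.0, 0.8, 5.5]
opening: 0.447
finger_force: 40.6
```

>>> apply_moves(series=[[0,0,0.05,0,0,0],[0.005,0,0.12,0,0,0],[0.01,0,0.19,0,0,0],[0.01,0,0.22,0,0,0],[0.01,0,0.22,0,0,0],[0.01,0,0.22,0,0,0]])

```text
time: 12.52
eef_pos: [0.4407, -0.0076, 0.1987]
tcp_rot: [1.0, 0.0, -0.002, -0.0]
contact_force: [0.1, 0.5, -0.5]
opening: 0.45
finger_force: 40.5
```

>>> apply_moves(series=[[0.0,0.04,0,0,0,0.02],[0.01,0.1,0,0,0,0.05],[0.015,0.17,0,0,0,0.09],[0.02,0.24,0,0,0,0.13],[0.02,0.31,0,0,0,0.167],[0.04,0.36,0,0,0,0.167],[0.08,0.392,0,0,0,0.167],[0.106,0.392,0,0,0,0.167],[0.106,0.392,-0.06,0,0,0.167],[0.106,0.392,-0.1,0,0,0.167],[0.106,0.392,-0.1,0,0,0.167],[0.106,0.392,-0.1,0,0,0.167]])

```text
time: 14.02
eef_pos: [0.5267, 0.3057, 0.1206]
tcp_rot: [0.998, 0.066, -0.0, 0.0]
contact_force: [-0.0, 0.7, -0.0]
opening: 0.451
finger_force: 40.6
```

```bash
python3 - <<'E'
from h import *
s=snap("scene","s5.png")
cv2.imwrite("pics/crop5.png",cv2.resize(s[110:210,80:220],(800,571),interpolation=2)[:,:,::-1])
E
```

```text
(no output)
```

View pics/crop5.png

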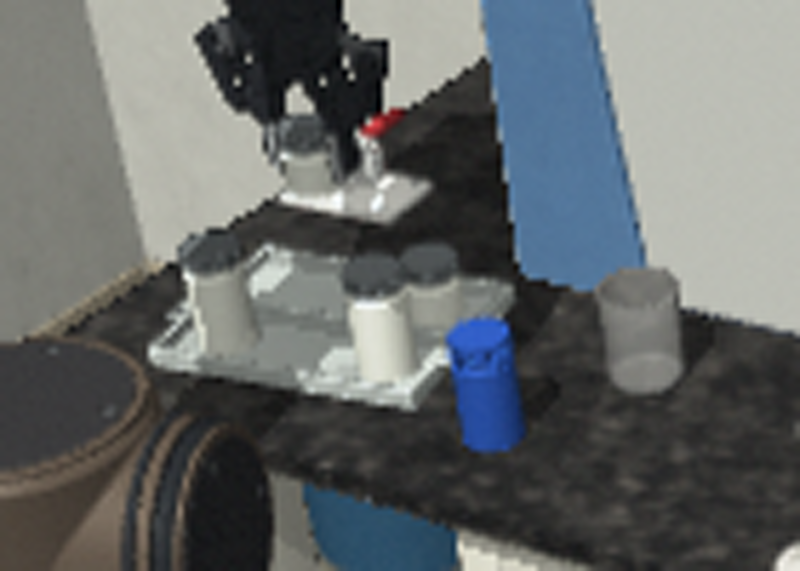

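The short vial is held upright over the far row at crop (305,150), with the way down clear, so I lower it.

>>> apply_moves(series=[[0,0,-0.05,0,0,0],[0,0,-0.085,0,0,0],[0,0,-0.105,0,0,0],[0,0,-0.11,0,0,0],[0,0,-0.113,0,0,0],[0,0,-0.113,0,0,0]])

```text
time: 14.82
eef_pos: [0.5274, 0.306, 0.0315]
tcp_rot: [0.998, 0.066, 0.001, -0.0]
contact_force: [-0.2, -0.1, -0.4]
opening: 0.447
finger_force: 40.6
```

>>> apply_moves(series=[[0,0,-0.0025,0,0,0],[0,0,-0.004,0,0,0],[0,0,-0.004,0,0,0]])

```text
time: 15.2
eef_pos: [0.5275, 0.3061, 0.0294]
tcp_rot: [0.998, 0.066, 0.001, -0.0]
contact_force: [-2.2, -1.6, 7.4]
opening: 0.448
finger_force: 41.4
```

>>> apply_moves(series=[[0,0,0,0,0,0],[0,0,0,0,0,0],[0,0,0,0,0,0],[0,0,0,0,0,0]], jaw=0.72)

```text
time: 15.7
eef_pos: [0.5265, 0.3057, 0.0268]
tcp_rot: [0.998, 0.066, -0.0, 0.0]
contact_force: [-0.3, 0.2, 0.1]
opening: 0.723
finger_force: 0.0
```

>>> apply_moves(series=[[0,0,0.03,0,0,0],[0,0,0.09,0,0,0],[0,0,0.16,0,0,0],[0,0,0.23,0,0,0],[0,0,0.3,0,0,0],[0,0,0.3,0,0,0],[0,0,0.3,0,0,0]])

```text
time: 16.58
eef_pos: [0.5263, 0.3056, 0.2667]
tcp_rot: [0.998, 0.066, -0.0, 0.0]
contact_force: [-0.0, 0.2, -0.7]
opening: 0.72
finger_force: 0.0
```

```bash
python3 - <<'E'
from h import *
s=snap("scene","s6.png")
cv2.imwrite("pics/crop6.png",cv2.resize(s[110:210,80:220],(800,571),interpolation=2)[:,:,::-1])
c_,s_=np.cos(.131),np.sin(.131)
for x,y,z in((-.036,.06,.082),(.036,.02,.05)):
    p=[.4935+c_*x-s_*y,.281+s_*x+c_*y,z]; print((x,y),((np.array(proj("scene",p))-[80,110])*5.714).round())
E
```

```text
(-0.036, 0.06) [206. 238.]
(0.036, 0.02) [324. 238.]
```

View pics/crop6.png

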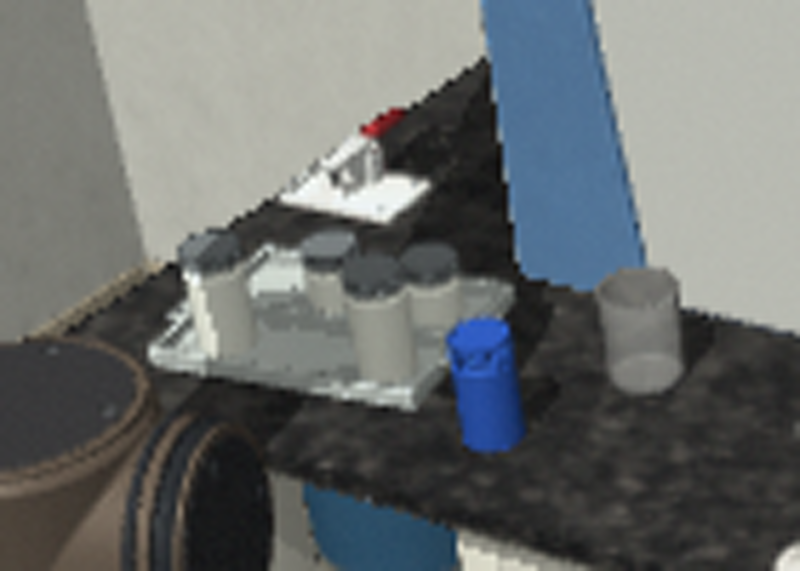

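All four vials stand upright in the tray. The two placed cap tops are at crop (212,245) and (330,243), within about 1–1.5 camera pixels (3–5 mm) of the predicted positions. I hand in.

```bash
python3 -c "
from plant import ctrl
print(ctrl.sign_off())"
```

```text
the job is handed in; nothing more can be done
None
```

I put the tall vial in the near row with the tall reference and the short vial in the far row, and handed the job in at about 17 s; the last picture showed all four vials upright with the gripper clear, but the hand-in returned no verdict, and my first move broke a rule by running while a script was still going.

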